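# Loosen the stop collar and shift it to the red tab

## Task

Set the stop on the length-stop rail for the next batch: loosen the collar's clamping screw by swinging its orange-tipped lever anticlockwise (seen from above), about a quarter turn, then slide the collar along the bar until the black groove round its middle stands level with the red tab (not the blue one), within the tab's width. Leave the screw loose, for I shall fine-set and lock it with a gauge, and do not disturb the tools lying about.

Things in the scene. Friction and masses are not known exactly. Their poses are not given: they have to be found in the camera images.
- stop_rail: Length-stop rail, fixed: dark steel plate 110 x 350 x 12 mm; near its ends (y = +-152 mm) two aluminium blocks, 50 x 24 mm, tops 74 mm above the bench, carry a 16 mm round bar along the rail's y (axis 50 mm, top 58 mm above the bench). Origin: plate's underside, below the bar's middle. x across the bar, away from the robot; y along the bar, to the robot's left; z up (at yaw 0 as the world).
- collar_mid (a point): Centre of the stop collar, on the bar's axis, at the black groove round it. Aluminium ring, 60 mm outside diameter, 30 mm long along the bar (15 mm either side), top 80 mm above the bench. It cannot turn. Loose, it slides with about 4 N and stays where left; tight, the screw's point in a spot drilled in the bar holds it fast (1 to 2 mm of play). Axes as the rail's.
- stop_collar (a joint): Where the collar stands along the bar: 0 in the middle, growing along the rail's +y (to the robot's left), in m; stops at +-0.12. It starts near 0; the tabs stand 0.045 to 0.105 to either side.
- clamp_lever (a joint): Turn (rad) of the screw's lever on top of the collar, about a vertical axis through collar_mid. 0, tight: it points along the bar to the rail's +y. It grows anticlockwise from above; the screw lets go at about 0.5 to 0.6; at 1.57 the lever points across the bar to the rail's -x, towards the robot; stop at 1.6. It turns with about 2 N at the ball and stays where left. It starts at 0 to 0.12.
- lever_ball (a point): Centre of the orange ball (22 mm) at the lever's end, 70 mm from the screw's axis, 108 mm above the bench. The black arm, 12 mm thick, centre line 102 to 107 mm above the bench, joins it to the hub (22 mm diameter, top 112 mm). Beneath the arm are only the bar (top 58 mm) and, near the rail's end, the end block (74 mm).
- red_tab: Red tab fixed on the rail's front (robot-side) edge, 16 x 16 x 14 mm, standing on the base plate, top 26 mm above the bench, 43 mm in front of the bar's axis. It marks where the collar's groove shall come. Origin: centre of its underside; its y axis runs along the bar, as the rail's.
- blue_tab: Like the red tab but blue; it marks another batch's length and is not wanted now. One tab stands on each side of the collar, in either order.
- timer: Small beige bench timer 62 x 68 x 21 mm, loose bystander right of the rail. Origin: centre of its underside.
- screwdriver: Screwdriver with yellow handle, 185 mm long, 28 mm high, loose bystander left of the rail. Origin: middle of its underside.
- pliers: Long-nose pliers with red grips, 161 x 52 x 11 mm, loose bystander left of the rail. Origin: middle of its underside.

How it is judged (in metres and radians):
On the way, in this order (a step that is already met when the one before it is completed fails the run):
1. the clamping screw is loosened (lever swung out more than 0.8 rad) (value of joint clamp_lever above 0.8 rad), for 0.1 s.
2. the collar's groove is level with the red tab, within its width (y of collar_mid in the frame of red_tab between -0.008 and 0.008 m), for 0.2 s.
At the end, for the whole second after the job is handed in: The middle of the collar (its black groove) stands within 8 mm of the red tab's middle along the bar, at rest, and the clamping lever is still loose, swung out more than 0.8 rad (all of step 2 and value of joint clamp_lever above 0.8 rad and velocity of joint stop_collar between -0.005 and 0.005 m/s); the robot touches nothing.
It fails at once if the collar is forced more than 10 mm along the bar while the screw is still tight (lever under 0.3 rad) (distance of collar_mid from where it was at the start of the episode above 0.01 m and value of joint clamp_lever below 0.3 rad).
It fails at once if a bystander (timer, screwdriver, pliers) is moved more than 20 mm (distance of any of timer, screwdriver, pliers from where it was at the start of the episode above 0.02 m).
It also fails if it takes over 40 s, if anything falls off the work surface, if the arm or the gripper's body presses on something with over 40 N, if the wrist force passes 120 N, or if a joint passes its speed limit or range.

## Robot

A 6-joint arm with a two-finger parallel gripper is mounted at the origin on a cart in front of the work surface, level with it; the furniture and walls round the work are solid. World frame = base frame: x ahead of the robot, y to its left, z up, the work surface at z = 0. Lengths are in mm, angles in rad, forces in N, time in s.
With the tool pointing down it reaches from about 275 to 750 mm from the base axis. Payload 10.2 kg.
Tool frame: the origin (TCP) lies midway between the tips of the shut fingers; the grasp point (between the pads) lies 19 mm behind it; x points along the fingers, y is the direction in which the jaws open and shut, and the axes are right-handed (so a half turn about x gives the same grasp; the last joint's range is limited). The gripper opens to 85 mm and grips with 20 to 120 N. Pads are 22 mm wide; open, the fingers measure 114 mm over their backs; the gripper's body (76 mm by 85 mm) begins 54 mm behind the grasp point. The pads swing forward as they close: fully open they stand 13 mm farther back than shut.
Start: joints at [1.065, 0.313, 1.498, -0, 1.331, -0.223], TCP at [146.512, 504.148, 231.294] pointing down, gripper open.
Joint ranges: [-2.94, 2.94], [-0.97, 2.17], [0.19, 2.56], [-1.23, 4.37], [0.02, 3.11], [-2.88, 2.88]. Speed limits (rad/s): [2.39, 2.39, 3.01, 3.14, 3.14, 3.14].

## Interface

Orientations are given as a unit quaternion [w, x, y, z].
In Python, from rig import ctrl gives the robot as it stands.
- The arm moves only by the tool arm_command, never from a script. Its argument "plan" is a list of rows, each a list of 5 numbers: the shift along the tool's x, y, z in m, then the turn about the tool's x in rad, then the opening, from 0 (shut) to 1 (fully open). A call has 1 to 12 rows; each row shifts and turns the commanded pose from where the row before left it, along the tool's axes as they then stand; what a row does not reach is not made up. A row lasts 1/8 s, in which the tool goes at most 62.5 mm and 10.7 degrees, less where a joint would pass 70% of its speed; a pose out of reach is approached as far as the arm can. A call with a gripper value outside its range is refused whole. The fingers move at their own pace and stop on an object; "squeeze" is the grip in N (left out, the last holds). Time passes only in rows, so rows that do not move let the fingers close. It gives the time, the measured TCP pose, the force and the opening at its end, in the units of the state.
- ctrl.sense(): the state, without advancing time (a new reading comes with each control period).
- ctrl.capture(name): name is "scene" or "top"; returns a dict with "color" (420x560x3 uint8, red, green, blue), "fx", "fy", "cx", "cy" (pixels), "xyz" and "orientation" of the camera in the world. Camera axes: x right, y up, looking along -z (the intrinsics and any distortion apply to the point x, -y, -z); pixel columns grow to the right and rows downward; lengths in mm; the calibration is good to about 2 mm. A picture is of the moment at which its call begins. There is no depth.
- ctrl.finish_job(): hands the job in, once; it reports no verdict.
Trained networks look in the newest picture that a camera, given by its name, has taken for a name from the list of things; names that differ only in an ending like _2 or _b are one class to them, and where a whole thing is asked for, a point or a joint stands for the part that bears it (a point fixed in the world has none). Each returns a list of dicts, best first, with "score" (0 to 1); they miss things now and then, are a little off and sometimes report something else, mostly with a low value. They report only what shows in the picture. A call takes as long as a camera call.
- ctrl.spot_in(camera, query): "uv" ([column, row] in pixels, amid what is visible of it).
- ctrl.regions_of(camera, query): "mask" (420x560 bool, what is visible of it) and "uv" ([column, row] in pixels, amid what is visible of it).
- ctrl.place_of(camera, query): "uv" ([column, row] in pixels: a listed point, or the origin of a listed thing).
The state is a dict: "time_s": time; "joints": joint angles; "dq": joint speeds; "tau": joint torques, N m; "eef_pos": TCP position; "ee_rot": TCP orientation; "force": force on the tool from outside, world axes, zero at the start; "wrist_torque": the same for the moment, N m; "grip_width": opening from 0.0 (shut) to 1.0 (fully open).
Only numpy, scipy, OpenCV 4.12 (cv2) and the standard library are available. Lean on these libraries where they do the work, as an engineer would, in place of code of your own. Each camera call takes 0.05 s, during which the arm holds its last target.

## Working session

There is one attempt and no reset: what is moved stays moved. The work goes in short steps, Python scripts to look and compute and a tool call to move; the robot and the scene stay as the last step left them, time stands still between calls to the robot, and variables do not carry over. Pictures are saved under pics/ and viewed, and the job is handed in when it is done.

Besides the shell and the picture viewer there is one more tool, called after "Emit:" in YAML: its name, and indented under it one key for each argument. arm_command: Moves the arm, as the interface text tells. Its arguments: {"type":"object","properties":{"plan":{"type":"array"},"squeeze":{"type":"number"}},"required":["plan"]}

```bash
mkdir -p pics; ls
python3 - <<'E'
from rig import ctrl
import cv2
s=ctrl.sense(); print({k:s[k] for k in('time_s','eef_pos','ee_rot','force','grip_width')})
for n in('scene','top'):
    c=ctrl.capture(n); cv2.imwrite(f'pics/{n}0.png',c['color'][:,:,::-1]); print(n,{k:v for k,v in c.items() if k!='color'})
    for q in('stop_rail','collar_mid','lever_ball','red_tab','blue_tab','timer','screwdriver','pliers'):
        print(q,[(r['uv'],round(r['score'],2)) for r in ctrl.place_of(n,q)][:2])
E
```

```text
pics
{'time_s': 0.0, 'eef_pos': array([146.37066603, 503.91162706, 230.7058563 ]), 'ee_rot': array([ 0.69987001,  0.09920794,  0.70022932, -0.10009321]), 'force': array([-0.59621117,  0.54141227, -0.11324199]), 'grip_width': 1.0033055019284625}
scene {'fx': 466.4709265514581, 'fy': 466.4709265514581, 'cx': 267.9834391563521, 'cy': 205.96089256304103, 'xyz': array([-275.46710165, -680.34681731,  649.408407  ]), 'orientation': array([ 0.78286188,  0.45711861, -0.20233455, -0.37044646])}
stop_rail []
collar_mid [([291.3, 221.7], 0.68)]
lever_ball [([271.7, 195.8], 0.68)]
red_tab [([319.9, 256.8], 0.56)]
blue_tab [([265.0, 238.4], 0.57), ([316.0, 255.5], 0.17)]
timer [([380.2, 312.1], 0.56)]
screwdriver [([188.0, 207.9], 0.75)]
pliers [([167.3, 198.8], 0.77), ([273.0, 191.0], 0.62)]
top {'fx': 471.2013695444023, 'fy': 471.2013695444023, 'cx': 283.30690407584177, 'cy': 197.2229775812306, 'xyz': array([ 308.58434661,  -17.83996035, 1290.18075396]), 'orientation': array([-0.69899651, -0.04745534,  0.05366567,  0.71152784])}
stop_rail [([307.3, 201.2], 0.71), ([156.0, 223.3], 0.17)]
collar_mid [([306.8, 197.8], 0.8)]
lever_ball []
red_tab [([344.2, 204.8], 0.61)]
blue_tab [([288.0, 215.1], 0.44)]
timer [([414.9, 230.0], 0.67)]
screwdriver [([193.2, 220.4], 0.9)]
pliers [([157.8, 224.4], 0.72)]
```

View pics/scene0.png

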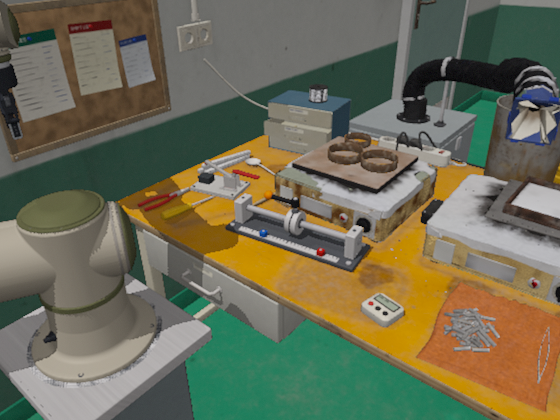

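View pics/top0.png

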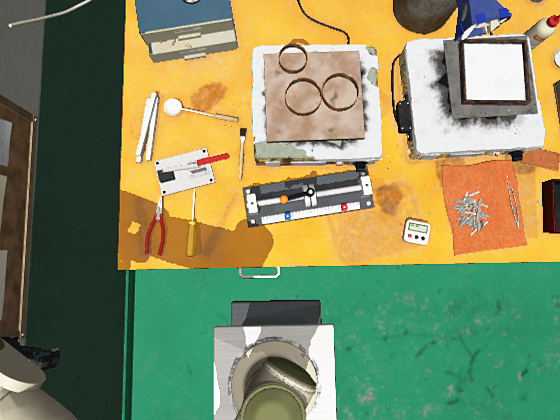

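```bash
cat > h.py <<'E'
import numpy as np
from scipy.spatial.transform import Rotation as R
def rot(q): return R.from_quat([q[1],q[2],q[3],q[0]])
def px2z(c,uv,z):
    d=rot(c['orientation']).apply([(uv[0]-c['cx'])/c['fx'],-(uv[1]-c['cy'])/c['fy'],-1])
    return c['xyz']+d*(z-c['xyz'][2])/d[2]
def proj(c,p):
    q=rot(c['orientation']).inv().apply(np.asarray(p,float)-c['xyz'])
    return np.array([c['cx']+c['fx']*q[0]/-q[2],c['cy']-c['fy']*q[1]/-q[2]])
E
python3 - <<'E'
from rig import ctrl
from h import *
s=ctrl.sense(); print(rot(s['ee_rot']).as_matrix().round(3))
Z=dict(stop_rail=0,collar_mid=50,lever_ball=108,red_tab=12,blue_tab=12,timer=0,screwdriver=0,pliers=0)
for n in('top','scene'):
    c=ctrl.capture(n); 
    for q,z in Z.items():
        for r in ctrl.place_of(n,q)[:1]: print(n,q,px2z(c,r['uv'],z).round(1))
E
```

```text
[[ 0.     0.279  0.96 ]
 [-0.     0.96  -0.279]
 [-1.    -0.     0.   ]]
top stop_rail [486.6 -99.1   0. ]
top collar_mid [ 490.5 -106.1   50. ]
top lever_ball [473.2 -36.8 108. ]
top red_tab [ 456.9 -201.    12. ]
top blue_tab [442.6 -34.5  12. ]
top timer [ 393.9 -399.3    0. ]
top screwdriver [431.5 222.6   0. ]
top pliers [429.2 326.2   0. ]
scene stop_rail [487.8 -99.5   0. ]
scene collar_mid [ 484.  -106.9   50. ]
scene lever_ball [480.2 -45.2 108. ]
scene red_tab [ 461.5 -200.    12. ]
scene blue_tab [536.4 -64.2  12. ]
scene timer [ 393. -391.    0.]
scene screwdriver [419.  200.5   0. ]
scene pliers [424.1 311.1   0. ]
```

Scene view: ball (272,196), collar (291,222), red tab (320,252), blue (263,233). Top view: ball (284,199), collar hub (310,192), red tab (344,206), blue (288,215). Red is on the rail's −y (right) side. Next I'll zoom in to refine the yaw.

Run:
```python
from rig import ctrl
from h import *
import cv2
c=ctrl.capture('top'); im=c['color'][:,:,::-1]
cv2.imwrite('pics/topz.png',cv2.resize(im[160:235,235:385],None,fx=5.3,fy=5.3,interpolation=cv2.INTER_CUBIC))
hsv=cv2.cvtColor(c['color'],cv2.COLOR_RGB2HSV)
def blob(c,lo,hi,box):
    h=cv2.cvtColor(c['color'],cv2.COLOR_RGB2HSV); m=cv2.inRange(h,lo,hi); x0,y0,x1,y1=box
    n,l,s,ce=cv2.connectedComponentsWithStats(m[y0:y1,x0:x1]); i=1+s[1:,4].argmax(); return ce[i]+[x0,y0],s[i,4]
for nm,lo,hi,z,b,bs in (('red',(0,150,80),(5,255,255),26,(325,195,360,215),(310,243,330,262)),('blue',(105,130,60),(125,255,255),26,(275,205,300,225),(253,225,273,242)),('ball',(5,180,150),(14,255,255),108,(270,188,300,210),(262,186,285,208))):
    try: u,a=blob(c,lo,hi,b); print(nm,u,a,px2z(c,u,z).round(1))
    except Exception as e: print(nm,e)
s=ctrl.capture('scene'); cv2.imwrite('pics/scz.png',cv2.resize(s['color'][170:275,215:380,::-1],None,fx=4.8,fy=4.8,interpolation=cv2.INTER_CUBIC))
print(px2z(c,(281,117+45),100), px2z(c,(380,158),100))
```

```text
red [343.42857143 206.57142857] 28 [ 462.3 -192.8   26. ]
blue [287.07692308 215.5       ] 26 [440.7 -39.9  26. ]
ball [283.57692308 198.42307692] 26 [475.8 -30.4 108. ]
[571.90433879 -25.6275785  100.        ] [ 578.20862574 -281.89983299  100.        ]
```

View pics/topz.png

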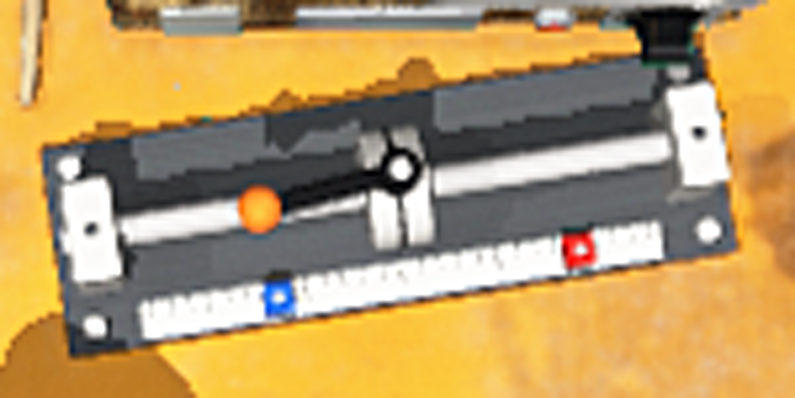

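View pics/scz.png

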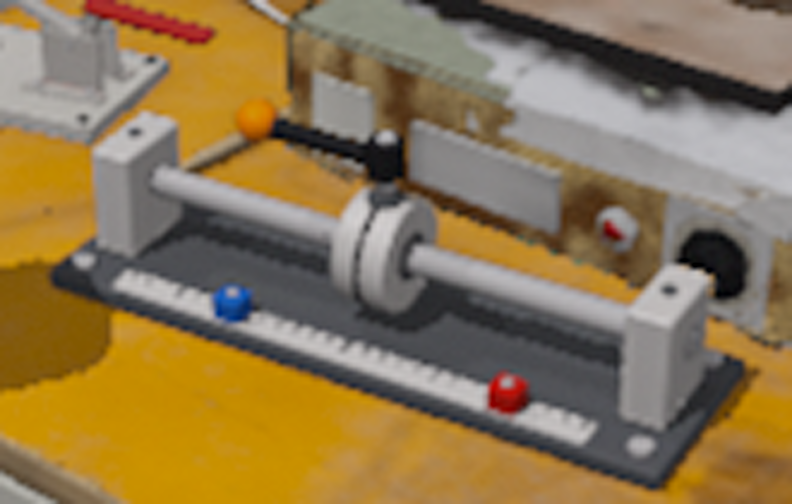

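Run:
```python
from rig import ctrl
from h import *
c=ctrl.capture('top')
f=lambda x,y,z:px2z(c,(235+(x+.5)/5.3-.5,160+(y+.5)/5.3-.5),z)
A,B=f(92,229,74),f(699,132,74); print('blocks',A.round(1),B.round(1),np.linalg.norm(A-B))
d=(A-B)/np.linalg.norm(A-B); x=np.array([d[1],-d[0],0]); yaw=np.arctan2(-d[0],d[1]); o=(A+B)/2; print('yaw',yaw,'origin',o)
for n,p in dict(hub=f(400,169,112),ball=f(260,207,108),red=f(579,249,26),blue=f(279,297,26)).items(): print(n,p.round(1),'rail x,y',((p-o)@x).round(1),((p-o)@d).round(1))
s=ctrl.capture('scene')
g=lambda x,y,z:px2z(s,(215+(x+.5)/4.8-.5,170+(y+.5)/4.8-.5),z)
A,B=g(134,133,74),g(668,288,74);print('scene blocks',A.round(1),B.round(1),np.linalg.norm(A-B), np.arctan2(-(A-B)[0],(A-B)[1]),(A+B)/2)
for n,p in dict(hub=g(388,137,112),ball=g(256,119,108),red=g(508,382,26),blue=g(233,292,26)).items(): print(n,p.round(1))
# stove top edge height guess
```

```text
blocks [470.5  51.7  74. ] [ 513.7 -248.8   74. ] 303.56381142200263
yaw 0.14278033489479372 origin [492.09493725 -98.55537485  74.        ]
hub [491.8 -97.8 112. ] rail x,y -0.2 0.8
ball [475.2 -30.6 108. ] rail x,y -7.1 69.6
red [ 462.3 -193.9   26. ] rail x,y -43.1 -90.2
blue [440.4 -40.3  26. ] rail x,y -42.9 65.0
scene blocks [472.3  50.3  74. ] [ 515.9 -250.4   74. ] 303.8690430113367 0.14388537349569192 [ 494.12628997 -100.04907434   74.        ]
hub [ 497. -100.  112.]
ball [476.8 -31.8 108. ]
red [ 463.8 -197.7   26. ]
blue [442.4 -43.   26. ]
```

Rail found at origin (493,−99), yaw 0.143, with red at about −91 mm and the collar at about +0.5 mm along the bar. I'll shut the fingers, align them and travel at height.

Emit:
arm_command:
  plan:
    - [0, 0, 0, -0.142, 0]
    - [0, 0, 0, -0.142, 0]
    - [0, 0, 0, -0.142, 0]
    - [0, -0.053, 0.027, 0, 0]
    - [0, -0.053, 0.027, 0, 0]
    - [0, -0.053, 0.027, 0, 0]
    - [0, -0.053, 0.027, 0, 0]
    - [0, -0.053, 0.027, 0, 0]
    - [0, -0.053, 0.027, 0, 0]
    - [0, -0.053, 0.027, 0, 0]
    - [0, -0.053, 0.027, 0, 0]
    - [0, -0.053, 0.027, 0, 0]
  squeeze: 40

```text
time_s: 3.5
eef_pos: [456.0, 64.8, 231.5]
ee_rot: [0.706, -0.05, 0.705, 0.05]
force: [0.7, 1.4, -1.0]
grip_width: 0.004
```

```bash
cat >> h.py <<'E'
O=np.array([493,-99.3,0]); YAW=0.143
X=np.array([np.cos(YAW),np.sin(YAW),0]); Y=np.array([-np.sin(YAW),np.cos(YAW),0])
def st(ctrl):
    s=ctrl.sense(); M=rot(s['ee_rot']).as_matrix(); p=s['eef_pos']
    print('t',round(s['time_s'],2),'pos',p.round(1),'rail',((p-O)@X).round(1),((p-O)@Y).round(1),'toolyaw',round(float(np.arctan2(-M[0,1],M[1,1])),3),'down',M[:,0].round(3),'F',s['force'].round(1),'g',round(s['grip_width'],2))
E
python3 -c "
from rig import ctrl
from h import *
st(ctrl)"
```

```text
t 3.5 pos [456.   64.8 231.5] rail -13.2 167.7 toolyaw 0.143 down [ 0.001  0.    -1.   ] F [ 0.7  1.4 -1. ] g 0.0
```

Emit:
arm_command:
  plan:
    - [0, -0.053, 0.028, 0, 0]
    - [0, -0.053, 0.028, 0, 0]
    - [0.046, 0, 0, 0, 0]
    - [0.046, 0, 0, 0, 0]
    - [0.046, 0, 0, 0, 0]
    - [0, 0, 0, 0, 0]

```text
time_s: 4.25
eef_pos: [524.1, -29.8, 91.1]
ee_rot: [0.703, -0.05, 0.707, 0.051]
force: [0.3, -0.2, -0.2]
grip_width: -0.001
```

```bash
python3 -c "
from rig import ctrl
from h import *
import cv2
st(ctrl)
c=ctrl.capture('scene'); cv2.imwrite('pics/s1.png',cv2.resize(c['color'][100:290,150:400,::-1],None,fx=3,fy=3))"
```

```text
t 4.25 pos [524.1 -29.8  91.1] rail 40.7 64.4 toolyaw 0.143 down [-0.006  0.002 -1.   ] F [ 0.3 -0.2 -0.2] g -0.0
```

View pics/s1.png

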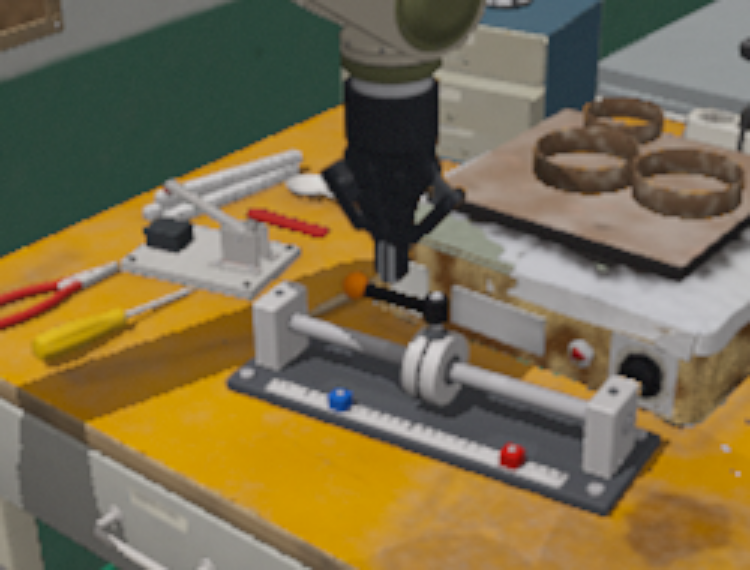

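The fingers stand behind the ball. Now I'll swing it round the arc.

Emit:
arm_command:
  plan:
    - [0, 0.001, -0.011, 0, 0]
    - [0, 0.001, -0.011, 0, 0]
    - [0, 0.002, -0.01, 0, 0]
    - [0, 0.001, -0.01, 0, 0]
    - [0, -0.001, -0.009, 0, 0]
    - [0, -0.001, -0.009, 0, 0]
    - [0, -0.003, -0.008, 0, 0]
    - [0, -0.004, -0.008, 0, 0]
    - [0, -0.005, -0.007, 0, 0]
    - [0, -0.005, -0.007, 0, 0]
    - [0, -0.006, -0.006, 0, 0]
    - [0, -0.006, -0.005, 0, 0]

```text
time_s: 5.8
eef_pos: [428.9, -70.7, 93.2]
ee_rot: [0.705, -0.05, 0.705, 0.051]
force: [2.2, 1.5, -0.7]
grip_width: 0.001
```

```bash
python3 -c "
from rig import ctrl
from h import *
import cv2
st(ctrl)
c=ctrl.capture('scene'); cv2.imwrite('pics/s2.png',cv2.resize(c['color'][100:290,150:400,::-1],None,fx=3,fy=3))
for q,z in (('lever_ball',108),('collar_mid',50)):
  for r in ctrl.place_of('scene',q)[:2]:
    p=px2z(c,r['uv'],z)-O; print(q,r['score'],p@X,p@Y)
"
```

```text
t 5.8 pos [428.9 -70.7  93.2] rail -59.3 37.5 toolyaw 0.143 down [-0.  0. -1.] F [ 2.2  1.5 -0.7] g 0.0
lever_ball 0.76 -69.15218054614047 13.628738652447922
collar_mid 0.61 -6.032566241364721 -4.909790805553983
```

View pics/s2.png

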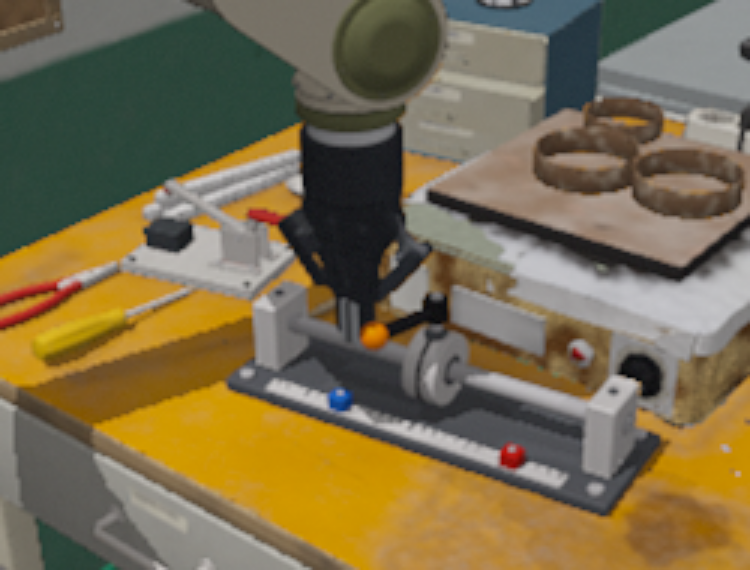

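Lever is at about 1.37 rad. The ball sits ahead of the finger with nothing in the way, so I'll bring the lever to its stop and keep pushing gently, sliding the collar towards red and stopping short to measure.

Emit:
arm_command:
  plan:
    - [0, -0.006, -0.006, 0, 0]
    - [0, -0.006, -0.005, 0, 0]
    - [0, -0.008, 0, 0, 0]
    - [0, -0.008, 0, 0, 0]
    - [0, -0.008, 0, 0, 0]
    - [0, -0.008, 0, 0, 0]
    - [0, -0.008, 0, 0, 0]
    - [0, -0.008, 0, 0, 0]
    - [0, 0, 0, 0, 0]

```text
time_s: 7.08
eef_pos: [427.0, -132.0, 93.1]
ee_rot: [0.705, -0.05, 0.705, 0.05]
force: [-0.5, 0.5, 0.4]
grip_width: -0.0
```

```bash
cat > look.py <<'E'
import sys
from rig import ctrl
from h import *
import cv2
st(ctrl); k=sys.argv[1]
for n in('scene','top'):
  c=ctrl.capture(n)
  b=(170,275,215,380) if n=='scene' else (160,235,235,385)
  cv2.imwrite(f'pics/{n}_{k}.png',cv2.resize(c['color'][b[0]:b[1],b[2]:b[3],::-1],None,fx=4.8,fy=4.8,interpolation=cv2.INTER_CUBIC))
  for q,z in (('lever_ball',108),('collar_mid',50),('red_tab',12)):
    for r in ctrl.place_of(n,q)[:1]:
      p=px2z(c,r['uv'],z)-O; print(n,q,round(r['score'],2),(p@X).round(1),(p@Y).round(1))
E
python3 look.py a
```

```text
t 7.08 pos [ 427.  -132.    93.1] rail -70.0 -22.9 toolyaw 0.142 down [-0. -0. -1.] F [-0.5  0.5  0.4] g -0.0
scene lever_ball 0.46 -60.3 -52.6
scene collar_mid 0.66 6.8 -40.8
scene red_tab 0.59 -41.1 -89.7
```

View pics/scene_a.png

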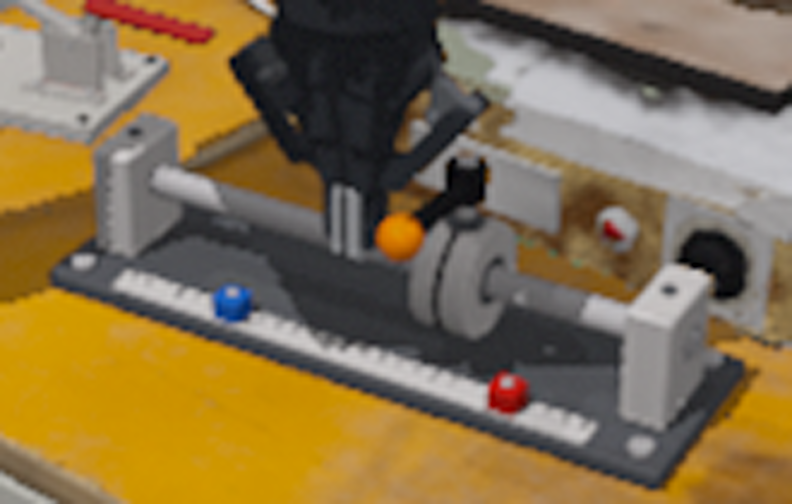

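The lever is swung towards the robot (ball at 400,237; hub at 468,163), and the collar is sliding along without trouble. Next is its exact travel, from the hub.

Run:
```python
from rig import ctrl
from h import *
s=ctrl.capture('scene')
g=lambda x,y,z:px2z(s,(215+(x+.5)/4.8-.5,170+(y+.5)/4.8-.5),z)-O
for n,p in dict(hub0=g(388,137,112),hub=g(467,161,112),ball=g(400,237,108),red=g(508,382,26)).items(): print(n,(p@X).round(1),(p@Y).round(1))
```

```text
hub0 3.8 -1.2
hub 1.8 -45.9
ball -69.9 -48.4
red -42.9 -93.2
```

Emit:
arm_command:
  plan:
    - [0, -0.008, 0, 0, 0]
    - [0, -0.008, 0, 0, 0]
    - [0, -0.008, 0, 0, 0]
    - [0, -0.008, 0, 0, 0]
    - [0, -0.007, 0, 0, 0]
    - [0, -0.005, 0, 0, 0]
    - [0, 0, 0, 0, 0]
    - [0, 0, 0, 0, 0]

```text
time_s: 8.52
eef_pos: [433.6, -175.3, 93.4]
ee_rot: [0.706, -0.051, 0.705, 0.05]
force: [0.1, 0.1, 0.3]
grip_width: 0.002
```

```bash
python3 look.py b
```

```text
t 8.53 pos [ 433.6 -175.3   93.4] rail -69.6 -66.7 toolyaw 0.143 down [ 0.001 -0.001 -1.   ] F [0.1 0.1 0.3] g 0.0
scene lever_ball 0.72 -68.3 -93.5
scene collar_mid 0.82 3.0 -90.5
scene red_tab 0.43 -45.9 -95.4
top lever_ball 0.73 -149.2 -240.5
```

View pics/scene_b.png

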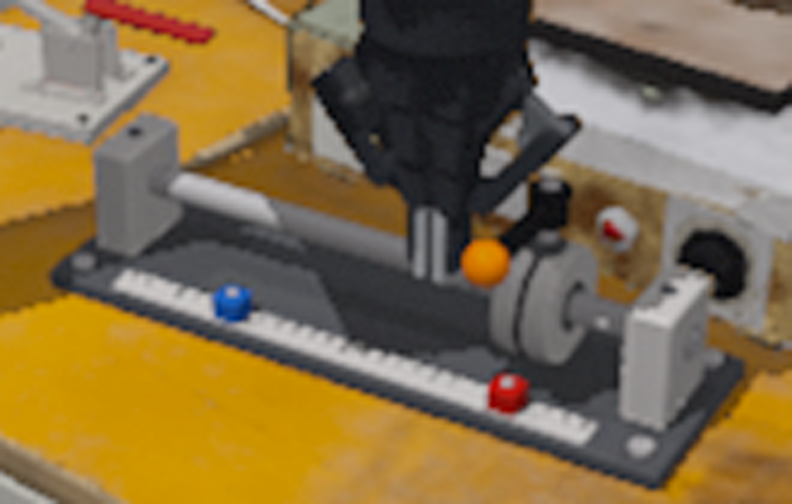

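View pics/top_b.png

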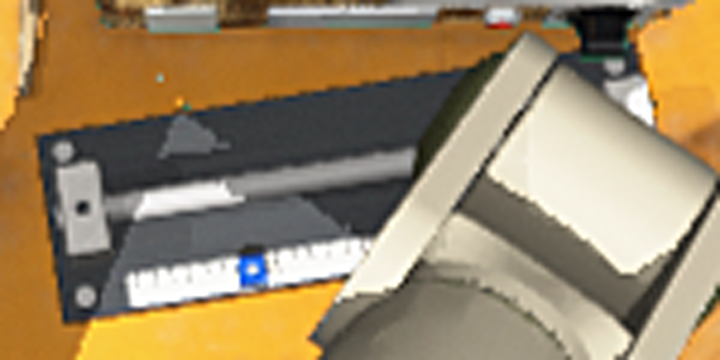

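Run:
```python
from rig import ctrl
from h import *
s=ctrl.capture('scene')
g=lambda x,y,z:px2z(s,(215+(x+.5)/4.8-.5,170+(y+.5)/4.8-.5),z)-O
for n,p in dict(hub=g(551,184,112),ball=g(485,262,108),red=g(508,382,26),redtopspot=g(510,380,26)).items(): print(n,(p@X).round(1),(p@Y).round(1))
```

```text
hub 1.9 -90.4
ball -69.7 -91.9
red -42.9 -93.2
redtopspot -40.9 -93.3
```

About 2.5 mm short. I'll push that much further, then back off along +y, lift, and clear the view.

Emit:
arm_command:
  plan:
    - [0, -0.0025, 0, 0, 0]
    - [0, 0, 0, 0, 0]
    - [0, 0, 0, 0, 0]
    - [0, 0.03, 0, 0, 0]
    - [-0.05, 0.03, 0, 0, 0]
    - [-0.05, 0.03, 0, 0, 0]
    - [-0.04, 0.045, 0, 0, 0]
    - [0, 0.06, 0, 0, 0]
    - [0, 0.06, 0, 0, 0]
    - [0, 0.06, -0.01, 0, 0]
    - [0, 0.06, -0.01, 0, 0]
    - [0, 0, 0, 0, 0]

```text
time_s: 10.48
eef_pos: [359.1, 193.8, 233.5]
ee_rot: [0.705, -0.053, 0.705, 0.053]
force: [-0.7, 0.1, 0.5]
grip_width: -0.005
```

```bash
python3 look.py c
```

```text
t 10.47 pos [359.1 193.8 233.5] rail -90.7 309.1 toolyaw 0.15 down [ 0.001  0.    -1.   ] F [-0.7  0.1  0.5] g -0.01
scene lever_ball 0.63 -61.5 -88.1
scene collar_mid 0.8 -10.2 -88.9
scene red_tab 0.52 -52.3 -96.6
top lever_ball 0.51 -68.1 -85.6
top collar_mid 0.96 -4.9 -90.0
top red_tab 0.55 -42.4 -94.1
```

View pics/scene_c.png

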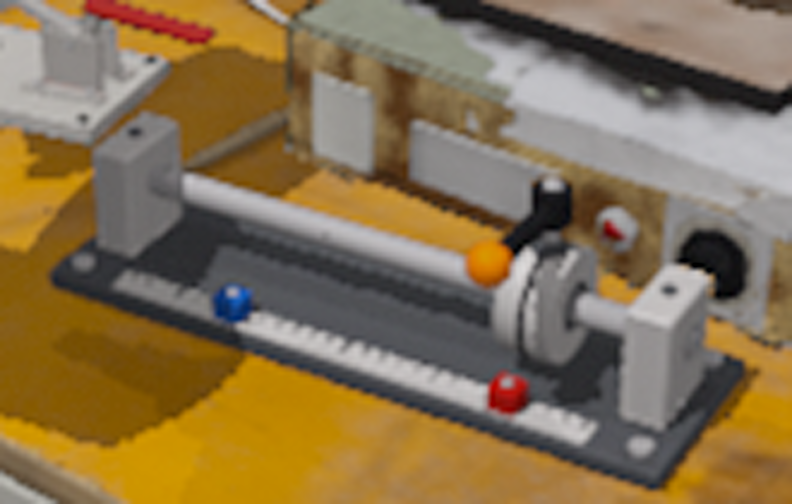

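View pics/top_c.png

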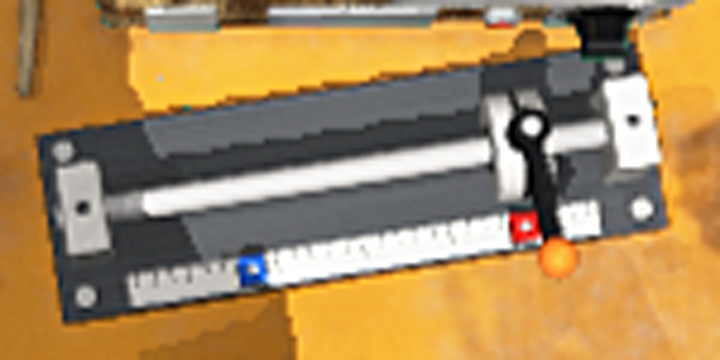

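Run:
```python
from rig import ctrl
from h import *
c=ctrl.capture('top');s=ctrl.capture('scene')
f=lambda x,y,z:px2z(c,(235+(x+.5)/4.8-.5,160+(y+.5)/4.8-.5),z)-O
g=lambda x,y,z:px2z(s,(215+(x+.5)/4.8-.5,170+(y+.5)/4.8-.5),z)-O
for n,p in dict(t_hub=f(533,125,112),t_red=f(524,226,26),t_blue=f(253,269,26),t_ball=f(559,258,108),t_b1=f(82,207,74),t_b2=f(633,121,74),s_hub=g(552,185,112),s_red=g(508,382,26),s_ball=g(489,263,108)).items(): print(n,(p@X).round(1),(p@Y).round(1))
for k in (-92,-84,-100):
  P=O+Y*k
  print(k,[(np.array(proj(s,P+X*-30*np.sin(a)+[0,0,50-30*np.cos(a)])-[215,170])*4.8).round() for a in (.5,1.,1.57,2.)])
```

```text
t_hub -0.6 -90.0
t_red -44.2 -89.1
t_blue -43.8 65.7
t_ball -72.0 -91.5
t_b1 -0.5 153.3
t_b2 -1.6 -150.8
s_hub 1.3 -91.2
s_red -42.9 -93.2
s_ball -69.6 -93.8
-92 [array([530., 354.]), array([521., 348.]), array([518., 325.]), array([521., 300.])]
-84 [array([515., 349.]), array([506., 343.]), array([502., 320.]), array([506., 295.])]
-100 [array([545., 359.]), array([536., 352.]), array([533., 329.]), array([536., 305.])]
```

Groove minus red tab is −0.9 mm in the top view and +2.0 mm in the scene view. The lever is at about 1.58 rad. The arm is clear, so I'll hand it in.

Run:
```python
from rig import ctrl
from h import *
c=ctrl.capture('top')
for q in('timer','screwdriver','pliers'):
    print(q,[np.round(r['uv'],1) for r in ctrl.place_of('top',q)[:1]])
st(ctrl)
print(ctrl.finish_job())
```

```text
timer [array([416.5, 232.2])]
screwdriver []
pliers []
t 11.18 pos [360.4 190.8 233.3] rail -89.9 306.1 toolyaw 0.143 down [-0.  0. -1.] F [ 0.4 -0.2  0.3] g -0.01
the job is handed in; nothing more can be done
None
```

The collar is set at the red tab with the screw left loose, and I handed the job in at about 11 s; no verdict came back. I swung the lever out with the shut fingers behind its ball. With the lever against its stop, I then slid the collar about 91 mm to the red tab, backed off and lifted clear.

**Final checks:**
- **Groove against red tab:** it stands −0.9 mm off in the top view and +2.0 mm off in the scene view. The two cameras disagree by about 3 mm, but both are within the 8 mm allowed.
- **Lever:** it stands at about 1.58 rad, so the screw is loose.
- **Contact:** the arm is clear and the tool force reads about zero.
- **Tools:** the timer was found about 3 pixels (roughly 6 mm) from its first reading. I put that down to detector scatter, because the arm never went near it. The screwdriver and pliers were not found in the last picture, probably hidden by the arm. I did not confirm them at the end, but the arm only passed over that side at about 230 mm height.

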